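# Clip an insert carrier on the tool-inspection stage

### The job

With one fingertip press down the orange thumb bar of the inspection stage's spring clip, so that its jaw rises, and keep it down while the other fingertip pushes the silver insert carrier along its slideway and beneath the jaw until it rests against the blue end stop. Then let the clip come down on the carrier and move clear. Do not pinch or lift the carrier, and leave the other things on the bench where they are.

Things in the scene. Friction and masses are not known exactly. Their poses are not given: they have to be found in the camera images.
- stage: fixed inspection stage, dark base 165 x 125 x 14 mm. Origin on the slideway's centre line at bench height; x: the direction in which the carrier is pushed, y: towards the thumb bar, z up. Slideway: grey bed 52 mm wide, top 28 mm above the bench, x = -85 to 75 mm, with steel side rails 3 mm high, 44 mm apart inside
- clip_hinge (a point): middle of the clip's hinge pin, fixed on the stage: 9 mm thick, along stage x, at stage y = 32 mm, 42 mm above the bench, held by two dark posts (x = -81 and 60 mm, tops 48 mm above the bench). Axes as the stage's
- stop (a point): middle of the end stop's face that the carrier must touch (stage x = 60 mm, y = 0, 34 mm above the bench). The stop is a blue block 52 mm wide, 10 mm high above the bed. Axes as the stage's
- carrier_centre (a point): centre of the loose carrier: silver plate 50 mm along x (push direction) x 40 x 12 mm thick, brass-coloured insert on top, 50 to 100 g. Starts on the bed between the rails, 2 mm play each side, its leading edge 9 to 29 mm short of the jaw. Axes near the stage's. Home, this point is at stage x = 35 mm (25 mm before the stop), 34 mm above the bench
- clip (a joint): clip angle, rad: 0 at rest, 0.42 with the thumb bar fully down; its spring needs 3 N at the bar at first, 8 N when down. The jaw clears the carrier from 0.20. At 0.36 the bar is level, its top 34 mm above the bench: a tip on it is then level with the middle of the carrier's edge and passes over the rails. Resting on the carrier: about 0.16
- thumb_bar (a point): middle of the top face of the clip's orange thumb bar, 95 mm long (stage x = -75 to 20 mm), 30 mm wide, at stage y = 65 mm. At rest it is 46 mm above the bench and slopes up away from the slideway by 0.36 rad. It may be pressed anywhere along its length, and a fingertip can slide along it
- jaw (a point): lowest point of the clip's steel jaw, a nose 12 mm long (stage x = 36 to 48 mm) and 10 mm wide over the slideway's centre line. At rest 7 mm above the bed, so it blocks the 12 mm carrier. Its arm stands 49 mm above the bench at rest, some 63 mm with the bar pressed
- spare_centre (a point): spare carrier, same size as the carrier (50 x 40 x 12 mm) but blue, lying on the bench; point at its centre
- collet_a: dark steel collet, 33 mm across, 36 mm tall, standing on the bench; origin at its underside
- collet_b: another such collet
- collet_c: another such collet
- nut: dark steel clamping nut, a ring 50 mm across and 20 mm tall, on the bench; origin at its underside
- insert_box: small box 55 x 30 x 20 mm, orange with a clear top, on the bench; origin at its underside
- cutter: end mill standing in a black 34 mm square block, 70 mm tall in all, on the bench; origin at its underside
Not all that is in view belongs to the job. What is shaped like the stage but green is not meant.

How it is judged:
By the outcome, as a careful person would: the job done as asked, in the order asked, and still so for the second after the job is handed in, with the robot touching nothing.
It also fails if it takes over 40 s, if anything falls off the work surface, if the arm or the gripper's body presses on something with over 40 N, if the wrist force passes 120 N, or if a joint passes its speed limit or range.

### The arm

A 6-joint arm with a two-finger parallel gripper is mounted at the origin on the work surface. World frame = base frame: x ahead of the robot, y to its left, z up, the work surface at z = 0. Lengths are in m, angles in rad, forces in N, time in s.
With the tool pointing down it reaches from about 0.4 to 0.825 m from the base axis. Payload 7 kg.
Tool frame: the origin (TCP) lies at the centre of the arm's flange, where the gripper is bolted on; the fingertips stand 178 mm ahead of it and the grasp point (between the pads) lies arm.tcp_to_grasp ahead of it (arm.tcp_to_grasp is the distance from the TCP to the grasp point, in m); z points along the fingers, y is the direction in which the jaws open and shut (so a half turn about z gives the same grasp; the last joint's range is limited). The gripper opens to 88 mm and grips with 3 to 60 N. Pads are 19 mm wide; open, the fingers measure 130 mm over their backs; the gripper's body (78 mm by 193 mm) begins 47 mm behind the grasp point.
Start: joints at [-0.934, 0.359, 0.012, 0, -1.224, -0.288], TCP at [0.231, -0.634, 0.405] pointing down, gripper open.
Joint ranges: [-3.07, 3.07], [-1.43, 2.12], [-1.02, 1.25], [-3.03, 1.67], [-3.05, -0], [-3.03, 3.03]. Speed limits (rad/s): [2.39, 2.39, 3.01, 3.14, 3.14, 3.14].

### API

Orientations are given as [roll, pitch, yaw] about the fixed x, y, z axes, in that order (R = Rz(yaw) Ry(pitch) Rx(roll)).
In Python, from station import arm gives the robot as it stands.
- The arm moves only by the tool move_arm, never from a script. Its argument "deltas" is a list of rows, each a list of 6 numbers: the shift along the world's x, y, z in mm, then the turn, a rotation vector about the world's x, y, z in degrees. In form: [[tx, ty, tz, ax, ay, az], ...]. A call has exactly 5 rows; each row shifts and turns the commanded pose from where the row before left it; what a row does not reach is not made up. A row lasts 1/12 s, in which the tool goes at most 41.7 mm and 7.16 degrees, less where a joint would pass 70% of its speed; a pose out of reach is approached as far as the arm can. A call with a gripper value outside its range is refused whole. "claw" is the closure in counts, from 0 (fully open) to 255 (shut), set as the call begins (left out, the last holds). The fingers move at their own pace and stop on an object; "squeeze" is the grip in N (left out, the last holds). Time passes only in rows, so rows that do not move let the fingers close, or fill a call up. It gives the time, the measured TCP pose, the force and the opening at its end, in the units of the state.
- arm.get_state(): the state, without advancing time (a new reading comes with each control period).
- arm.grab_frame(name): name is "side" or "top"; returns the picture (400x640x3 uint8, red, green, blue); there is no depth.
- arm.calibration(name): a dict with "intrinsics" (3x3 intrinsics, pixels), "T" (4x4, takes a point from camera to world coordinates). Camera axes: x right, y up, looking along -z (the intrinsics and any distortion apply to the point x, -y, -z); pixel columns grow to the right and rows downward; lengths in m; the calibration is good to about 2 mm. A picture is of the moment at which its call begins. calibration takes no time and is no camera call.
- arm.job_done(): hands the job in, once; it reports no verdict.
Trained networks look in the newest picture that a camera, given by its name, has taken for a name from the list of things; names that differ only in an ending like _2 or _b are one class to them, and where a whole thing is asked for, a point or a joint stands for the part that bears it (a point fixed in the world has none). Each returns a list of dicts, best first, with "score" (0 to 1); they miss things now and then, are a little off and sometimes report something else, mostly with a low value. They report only what shows in the picture. A call takes as long as a camera call. They do not tell look-alikes from the thing itself.
- arm.spot_in(thing, camera): "xy" ([column, row] in pixels, amid what is visible of it).
- arm.masks_of(thing, camera): "pixels" (400x640 bool, what is visible of it) and "xy" ([column, row] in pixels, amid what is visible of it).
- arm.spot_point(thing, camera): "xy" ([column, row] in pixels: a listed point, or the origin of a listed thing).
The state is a dict: "t": time; "q": joint angles; "qd": joint speeds; "joint_efforts": joint torques, N m; "eef_pos": TCP position; "ee_rot": TCP orientation; "force": force on the tool from outside, world axes, zero at the start; "moment": the same for the moment, N m; "width": finger opening in m.
Only numpy, scipy, OpenCV 4.12 (cv2) and the standard library are available. Lean on these libraries where they do the work, as an engineer would, in place of code of your own. Each camera call takes 0.05 s, during which the arm holds its last target. There are 200 camera calls.

## Working session

There is one attempt and no reset: what is moved stays moved. The work goes in short steps, Python scripts to look and compute and a tool call to move; the robot and the scene stay as the last step left them, time stands still between calls to the robot, and variables do not carry over. Pictures are saved under pics/ and viewed, about 8 in all and at most 12, crops included, and the job is handed in when it is done.

Besides the shell and the picture viewer there is one more tool, called as name([rows], argument=value, ...), one row to a line, values as JSON. move_arm: Moves the arm, as the interface text tells. Its arguments: {"type":"object","properties":{"deltas":{"type":"array","items":{"type":"array","items":{"type":"number"}}},"claw":{"type":"number"},"squeeze":{"type":"number"}},"required":["deltas"]}

```bash
mkdir -p pics; ls; cat > h.py <<'E'
import numpy as np, cv2
from station import arm
def ray(cam,uv):
    c=arm.calibration(cam);K=np.array(c['intrinsics']);T=np.array(c['T'])
    d=np.linalg.inv(K)@[uv[0],uv[1],1]; d=np.array([d[0],-d[1],-d[2]])
    return T[:3,3],T[:3,:3]@d
def at_z(cam,uv,z):
    o,d=ray(cam,uv); return o+d*(z-o[2])/d[2]
def proj(cam,p):
    c=arm.calibration(cam);K=np.array(c['intrinsics']);T=np.array(c['T'])
    q=np.linalg.inv(T)@np.append(p,1); v=K@[q[0],-q[1],-q[2]]; return v[:2]/v[2]
def tri(a,b):
    (o1,d1),(o2,d2)=ray('top',a),ray('side',b)
    s=np.linalg.lstsq(np.c_[d1,-d2],o2-o1,rcond=None)[0]
    p,q=o1+d1*s[0],o2+d2*s[1]; return (p+q)/2,np.linalg.norm(p-q)
E
python3 - <<'E'
from h import *
np.set_printoptions(precision=3,suppress=True)
for c in('top','side'):
    im=arm.grab_frame(c); cv2.imwrite(f'pics/{c}0.png',im[:,:,::-1])
    k=arm.calibration(c); print(c,{a:np.array(b) if a!='T' else np.array(b) for a,b in k.items()})
    for t in['stage','clip_hinge','stop','carrier_centre','thumb_bar','jaw','spare_centre']:
        print(t,[(np.round(r['xy']).tolist(),round(r['score'],2)) for r in arm.spot_point(t,c)[:4]])
print(arm.get_state(),arm.tcp_to_grasp)
E
```

```text
pics
top {'intrinsics': array([[365.614,   0.   , 315.042],
       [  0.   , 365.614, 201.257],
       [  0.   ,   0.   ,   1.   ]]), 'T': array([[-0.02 ,  0.992, -0.121,  0.442],
       [-1.   , -0.022, -0.011,  0.073],
       [-0.014,  0.12 ,  0.993,  0.703],
       [ 0.   ,  0.   ,  0.   ,  1.   ]])}
stage [([337.0, 183.0], 0.92), ([340.0, 298.0], 0.64)]
clip_hinge [([328.0, 298.0], 0.86), ([323.0, 176.0], 0.61)]
stop [([344.0, 146.0], 0.65), ([351.0, 272.0], 0.65), ([338.0, 183.0], 0.26)]
carrier_centre [([346.0, 178.0], 0.85)]
thumb_bar [([304.0, 309.0], 0.84), ([308.0, 188.0], 0.83)]
jaw [([344.0, 155.0], 0.89), ([348.0, 280.0], 0.89)]
spare_centre [([394.0, 184.0], 0.95)]
side {'intrinsics': array([[456.793,   0.   , 327.598],
       [  0.   , 456.793, 196.203],
       [  0.   ,   0.   ,   1.   ]]), 'T': array([[ 0.998,  0.031, -0.052,  0.495],
       [-0.06 ,  0.586, -0.808, -0.644],
       [ 0.006,  0.81 ,  0.587,  0.585],
       [ 0.   ,  0.   ,  0.   ,  1.   ]])}
stage [([224.0, 241.0], 0.64)]
clip_hinge [([344.0, 210.0], 0.7), ([234.0, 208.0], 0.67)]
stop [([369.0, 192.0], 0.62), ([373.0, 218.0], 0.57)]
carrier_centre [([345.0, 222.0], 0.72)]
thumb_bar [([332.0, 195.0], 0.71), ([222.0, 196.0], 0.58)]
jaw [([368.0, 221.0], 0.9), ([243.0, 228.0], 0.65)]
spare_centre [([344.0, 270.0], 0.85)]
{'t': 0.8, 'q': array([-0.934,  0.359,  0.012,  0.   , -1.224, -0.288]), 'qd': array([-0.   ,  0.001,  0.001,  0.002,  0.   , -0.002]), 'joint_efforts': array([  0.001, -58.228,  29.328,   7.002,   0.013,   0.   ]), 'eef_pos': array([ 0.231, -0.634,  0.405]), 'ee_rot': array([-3.142, -0.   , -2.793]), 'force': array([-0.2  , -0.32 , -0.511]), 'moment': array([ 0.019,  0.036, -0.019]), 'width': 0.08767251231183514} 0.1593
```

View pics/top0.png

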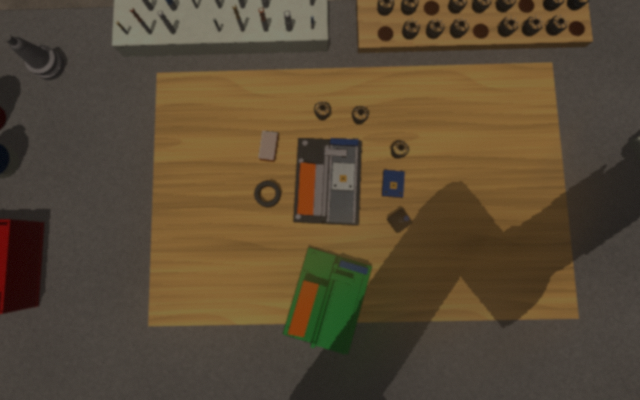

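View pics/side0.png

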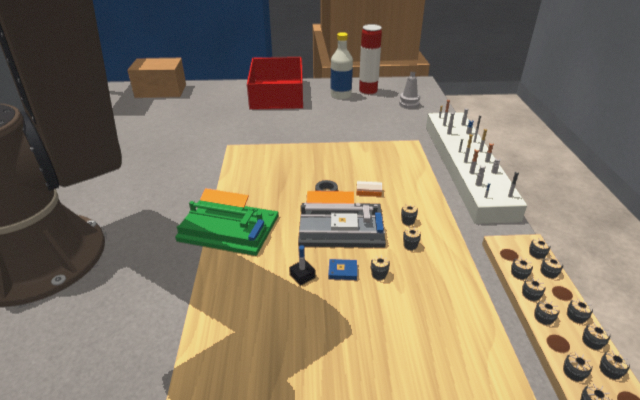

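The top view shows the real stage (dark, about (328,182)). Its orange bar is at (308,188), the silver carrier with brass insert at (343,178) and the blue stop at (345,143). In the side view the stage is at (342,220).

Look-alikes:
- The green stage, at top (330,300) and side (228,225).
- The blue spare carrier, at top (394,184) and side (344,270).

I choose the dark stage and the silver plate on it, fit the stage pose, and check it in one crop with an overlay.

```bash
python3 - <<'E'
from h import *
from scipy.optimize import least_squares
np.set_printoptions(precision=4,suppress=True)
obs=[('top',(344,146),(60,0,34)),('top',(308,188),(-27.5,65,46)),('top',(344,155),(42,0,35)),
('side',(373,218),(60,0,34)),('side',(332,195),(-27.5,65,46)),('side',(368,221),(42,0,35))]
def w(p,m):
    c,s=np.cos(p[2]),np.sin(p[2]);m=np.array(m)/1000
    return np.array([p[0]+c*m[0]-s*m[1],p[1]+s*m[0]+c*m[1],m[2]])
f=lambda p:np.concatenate([proj(c,w(p,m))-np.array(uv) for c,uv,m in obs])
r=least_squares(f,[.4,0,0],loss='soft_l1'); print(r.x,r.fun.reshape(-1,2))
for c in('top','side'):print(c,least_squares(lambda p:f(p).reshape(2,3,2)[0 if c=='top' else 1].ravel(),r.x).x)
p=r.x; np.save('p.npy',p)
for a,z in(('top',.034),('side',.034)):
    q=at_z(a,{'top':(345,178),'side':(345,222)}[a],z)[:2]-p[:2]
    c,s=np.cos(p[2]),np.sin(p[2]);print('carrier stage mm',1e3*np.array([c*q[0]+s*q[1],-s*q[0]+c*q[1]]))
L=[[(-75,50,40.7),(20,50,40.7),(20,80,51.3),(-75,80,51.3)],[(-85,-26,28),(75,-26,28),(75,26,28),(-85,26,28)],[(60,-26,38),(60,26,38)],[(-81,32,48),(60,32,48)]]
out=[]
for c,(x,y) in(('top',(285,130)),('side',(290,180))):
    im=cv2.imread(f'pics/{c}0.png')[y:y+110,x:x+110]; im=cv2.resize(im,None,fx=5 if 0 else 3.6,fy=3.6,interpolation=cv2.INTER_CUBIC)
    for l in L:
        P=np.array([(proj(c,w(p,m))+.5-(x,y))*3.6 for m in l]).astype(np.int32)
        cv2.polylines(im,[P],len(l)==4,(255,0,255),1)
    out.append(im)
cv2.imwrite('pics/ov.png',np.hstack(out))
E
```

```text
[ 0.568   0.0298 -0.0976] [[ 0.0318 -0.5715]
 [-2.4802 -0.1822]
 [-0.586  -0.3518]
 [ 1.5731  4.5987]
 [-2.1583  1.2697]
 [-2.8648  0.9265]]
top [ 0.5678  0.0272 -0.0709]
side [ 0.571   0.037  -0.0962]
carrier stage mm [-1.7629 -5.9867]
carrier stage mm [ 3.7046 -0.6875]
```

View pics/ov.png

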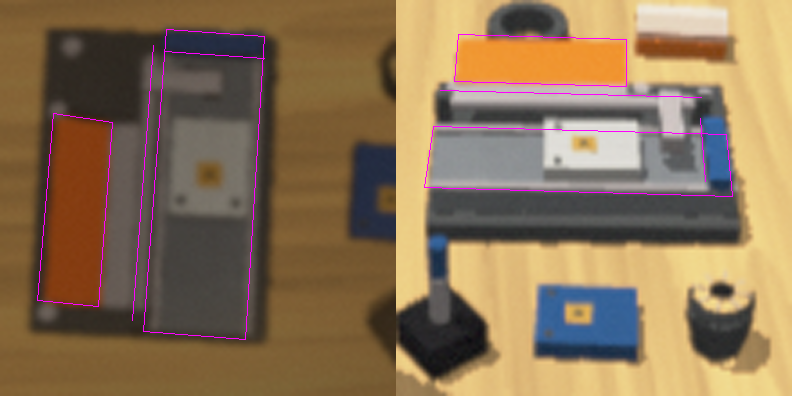

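The overlay sits on the right stage, with bar and bed matching, but the yaw looks slightly too large. I'll refit once with corner readings.

```bash
python3 - <<'E'
from h import *
from scipy.optimize import least_squares
np.set_printoptions(precision=4,suppress=True)
off={'top':(285,130),'side':(290,180)}
def seg(c,lo,hi):
    x,y=off[c];im=cv2.resize(cv2.imread(f'pics/{c}0.png')[y:y+75 if c=='side' else y+110,x:x+110],None,fx=4,fy=4,interpolation=cv2.INTER_CUBIC)
    if c=='side': im[:, 66*4:]=0
    m=cv2.inRange(cv2.cvtColor(im,cv2.COLOR_BGR2HSV),lo,hi)
    k=max(cv2.findContours(m,0,1)[0],key=cv2.contourArea)
    h=cv2.convexHull(k)
    for e in np.linspace(2,30,60):
        a=cv2.approxPolyDP(h,e,True)[:,0]
        if len(a)<=4:break
    return a/4+np.array((x,y))-.375
obs=[]
B=[(-75,50,40.7),(20,50,40.7),(20,80,51.3),(-75,80,51.3)]
def w(p,m):
    c,s=np.cos(p[2]),np.sin(p[2]);m=np.array(m)/1000
    return np.array([p[0]+c*m[0]-s*m[1],p[1]+s*m[0]+c*m[1],m[2]])
p0=np.load('p.npy')
for c in off:
    a=seg(c,(3,170,90),(18,255,255));print(c,a.tolist())
    for m in B:
        q=proj(c,w(p0,m));i=np.argmin(np.linalg.norm(a-q,axis=1));obs.append((c,a[i],m))
g=lambda c,u,v:np.array((u,v))/3.6+off[c]-.36
for uv,m in(((168,55),(60,26,38)),((265,59),(60,-26,38)),((152,332),(-85,26,28)),((250,338),(-85,-26,28))):obs.append(('top',g('top',*uv),m))
for uv,m in(((703,130),(60,26,38)),((427,187),(-85,-26,28)),((434,128),(-85,26,28))):obs.append(('side',g('side',*uv),m))
base=[('top',(48,32),1,1,14),('top',(278,38),1,-1,14),('top',(265,340),-1,-1,14),('top',(30,330),-1,1,14),('side',(428,240),-1,-1,0),('side',(738,242),1,-1,0)]
def f(p):
    # p: x y yaw, base cx cy, pixel shifts of the cameras
    sh={'top':p[5:7],'side':p[7:9]}
    r=[proj(c,w(p,m))+sh[c]-uv for c,uv,m in obs]
    r+=[proj(c,w(p,(1e3*p[3]+sx*82.5,1e3*p[4]+sy*62.5,z)))+sh[c]-g(c,*uv) for c,uv,sx,sy,z in base]
    return np.concatenate(r+[p[5:]*1.0])
r=least_squares(f,np.r_[p0,0,.03,0,0,0,0],loss='soft_l1',x_scale=np.r_[.01,.01,.1,.01,.01,1,1,1,1]);p=r.x
print(p);print(r.fun[:-4].reshape(-1,2)); np.save('p.npy',p)
c,s=np.cos(p[2]),np.sin(p[2])
for a,uv,z in(('top',g('top',209,175),.041),('side',g('side',585,144),.041)):
    q=at_z(a,uv-(p[5:7] if a=='top' else p[7:9]),z)[:2]-p[:2]
    print('carrier',1e3*np.array([c*q[0]+s*q[1],-s*q[0]+c*q[1]]))
for x in(-64,0):print('tool target',x,1e3*w(p,(x,32.5,34)))
E
```

```text
top [[314.625, 164.375], [311.625, 214.625], [296.875, 211.875], [299.875, 163.625]]
side [[353.125, 192.125], [352.125, 202.375], [306.625, 200.875], [308.375, 190.875]]Traceback (most recent call last):
  File "<stdin>", line 35, in <module>
    return func(*args, **kwargs)
    result = trf(vector_fun.fun, vector_fun.jac, x0, f0, J0, lb, ub, ftol, xtol,
                 gtol, max_nfev, x_scale, loss_function, tr_solver,
                 tr_options.copy(), verbose, callback=callback_wrapped)
    return trf_no_bounds(
        fun, jac, x0, f0, J0, ftol, xtol, gtol, max_nfev, x_scale,
        loss_function, tr_solver, tr_options, verbose, callback=callback)
    f_new = fun(x_new)
    self._update_fun()
    ~~~~~~~~~~~~~~~~^^
    self.f = self.fun_wrapped(xp_copy(self.x))
             ~~~~~~~~~~~~~~~~^^^^^^^^^^^^^^^^^
    return np.atleast_1d(self.fun(x))
                         ~~~~~~~~^^^
    return self.f(x, *self.args, **self.kwargs)
           ~~~~~~^^^^^^^^^^^^^^^^^^^^^^^^^^^^^^
  File "<stdin>", line 33, in f
  File "h.py", line 10, in proj
    c=arm.calibration(cam);K=np.array(c['intrinsics']);T=np.array(c['T'])
ValueError: time passes only in moves, steps and waits
```

```bash
sed -i 's/^def ray/import functools\n@functools.cache\ndef cal(c): return arm.calibration(c)\ndef ray/; s/c=arm.calibration(cam)/c=cal(cam)/' h.py
cat > fit.py <<'E'
from h import *
from scipy.optimize import least_squares
np.set_printoptions(precision=4,suppress=True)
off={'top':(285,130),'side':(290,180)}
B=[(-75,50,40.7),(20,50,40.7),(20,80,51.3),(-75,80,51.3)]
def w(p,m):
    c,s=np.cos(p[2]),np.sin(p[2]);m=np.array(m)/1000
    return np.array([p[0]+c*m[0]-s*m[1],p[1]+s*m[0]+c*m[1],m[2]])
if __name__=='__main__':
    p0=np.load('p.npy')[:3];obs=[]
    A={'top':[[314.6,164.4],[311.6,214.6],[296.9,211.9],[299.9,163.6]],'side':[[353.1,192.1],[352.1,202.4],[306.6,200.9],[308.4,190.9]]}
    for c,a in A.items():
        a=np.array(a)
        for m in B:
            q=proj(c,w(p0,m));obs.append((c,a[np.argmin(np.linalg.norm(a-q,axis=1))],m))
    g=lambda c,u,v:np.array((u,v))/3.6+off[c]-.36
    for uv,m in(((168,55),(60,26,38)),((265,59),(60,-26,38)),((152,332),(-85,26,28)),((250,338),(-85,-26,28))):obs.append(('top',g('top',*uv),m))
    for uv,m in(((703,130),(60,26,38)),((427,187),(-85,-26,28)),((434,128),(-85,26,28))):obs.append(('side',g('side',*uv),m))
    base=[('top',(48,32),1,1,14),('top',(278,38),1,-1,14),('top',(265,340),-1,-1,14),('top',(30,330),-1,1,14),('side',(428,240),-1,-1,0),('side',(738,242),1,-1,0)]
    def f(p):
        sh={'top':p[5:7],'side':p[7:9]}
        r=[proj(c,w(p,m))+sh[c]-uv for c,uv,m in obs]
        r+=[proj(c,w(p,(1e3*p[3]+sx*82.5,1e3*p[4]+sy*62.5,z)))+sh[c]-g(c,*uv) for c,uv,sx,sy,z in base]
        return np.concatenate(r+[p[5:]])
    r=least_squares(f,np.r_[p0,0,.03,0,0,0,0],loss='soft_l1',x_scale=np.r_[.01,.01,.1,.01,.01,1,1,1,1]);p=r.x
    print(p);print(r.fun[:-4].reshape(-1,2)); np.save('p.npy',p)
    c,s=np.cos(p[2]),np.sin(p[2])
    for a,uv in(('top',g('top',209,175)),('side',g('side',585,144))):
        q=at_z(a,uv-(p[5:7] if a=='top' else p[7:9]),.041)[:2]-p[:2]
        print('carrier',1e3*np.array([c*q[0]+s*q[1],-s*q[0]+c*q[1]]))
    for x in(-64,0):print('tool target',x,1e3*w(p,(x,32.5,34)))
E
python3 fit.py
```

```text
[ 0.7561  0.0236 -0.0592  0.0086  0.0268 -0.4515 98.3218  1.8957  0.6688]
[[  2.5269  -0.4626]
 [  1.4681   1.7734]
 [  0.1874  -0.6279]
 [  0.9488  -0.3107]
 [ 94.3077   1.697 ]
 [ 96.3071   0.3826]
 [ 93.0121  -2.2795]
 [ 91.1342  -1.267 ]
 [ -1.9951   2.6407]
 [ -1.9451   2.3236]
 [ -0.2756   0.0833]
 [ -0.2188  -0.6801]
 [-13.7484  -4.4707]
 [ -8.155    0.5535]
 [-13.4297  -0.1829]
 [  0.0143  -0.1024]
 [ -1.5089   0.0398]
 [  0.079   -4.198 ]
 [  1.2713  -3.5322]
 [ -3.3883   0.4458]
 [ -2.7055   0.1938]]
carrier [-2.687  -1.4693]
carrier [15.5792 -4.1261]
tool target -64 [694.1702  59.8461  34.    ]
tool target 0 [758.058   56.0574  34.    ]
```

My side readings lacked the 396 px offset from the stacked crops. Fixing that.

```bash
sed -i "s|g=lambda c,u,v:np.array((u,v))|g=lambda c,u,v:np.array((u-396*(c=='side'),v))|" fit.py
python3 - <<'E'
import numpy as np;np.save('p.npy',[.568,.0298,-.0976])
E
python3 fit.py
```

```text
[ 0.5687  0.0292 -0.0785 -0.004   0.0276  0.5191  0.5309  0.3519 -0.2206]
[[ 1.7314  0.734 ]
 [ 1.7576 -0.2433]
 [-0.0551 -1.6283]
 [-0.4133  1.986 ]
 [-0.6503  1.6628]
 [ 1.638   0.9014]
 [ 0.4336 -1.8635]
 [-1.7224 -1.3724]
 [-0.8609 -0.7157]
 [ 0.0621 -0.352 ]
 [-0.7447  0.1759]
 [ 0.1991  0.123 ]
 [-0.3342 -3.6292]
 [ 0.1866  0.6397]
 [ 0.1101 -0.2124]
 [-0.3369 -1.9038]
 [ 0.1971 -0.1823]
 [ 0.0403  1.1008]
 [-0.9297  0.0782]
 [-0.7501  0.264 ]
 [ 0.5051  1.155 ]]
carrier [-3.7659  0.1595]
carrier [-3.4083 -2.6043]
tool target -64 [507.4715  66.6325  34.    ]
tool target 0 [571.2742  61.6116  34.    ]
```

Stage fit: (0.569, 0.029), yaw -4.5°, both cameras agreeing to about 2 mm. The carrier is at stage x ≈ -3.6 mm, so its leading edge is 14.6 mm short of the jaw, which is plausible. Now moving over it, with the fingers closing to about 44 mm so the tips are 65 mm apart.

move_arm([
  [14.4, 35, 0, 0, 0, -1.25],
  [14.4, 35, 0, 0, 0, -1.25],
  [14.4, 35, 0, 0, 0, -1.25],
  [14.4, 35, 0, 0, 0, -1.25],
  [14.4, 35, 0, 0, 0, -1.25],
], claw=127, squeeze=20)

```text
t: 1.22
eef_pos: [0.3028, -0.4578, 0.4047]
ee_rot: [-3.141, 0.0, -2.903]
force: [0.7, 0.1, 0.5]
width: 0.0597
```

move_arm([
  [14.4, 35, 0, 0, 0, -1.25],
  [14.4, 35, 0, 0, 0, -1.25],
  [14.4, 35, 0, 0, 0, -1.25],
  [14.4, 35, 0, 0, 0, -1.25],
  [14.4, 35, 0, 0, 0, -1.25],
])

```text
t: 1.63
eef_pos: [0.3748, -0.2826, 0.405]
ee_rot: [-3.141, 0.001, -3.012]
force: [1.3, 0.7, -0.1]
width: 0.0442
```

move_arm([
  [14.4, 35, 0, 0, 0, -1.25],
  [14.4, 35, 0, 0, 0, -1.25],
  [14.4, 35, 0, 0, 0, -1.25],
  [14.4, 35, 0, 0, 0, -1.25],
  [14.4, 35, 0, 0, 0, -1.25],
])

```text
t: 2.05
eef_pos: [0.4468, -0.1075, 0.4052]
ee_rot: [3.141, 0.001, -3.121]
force: [1.3, -0.9, -0.2]
width: 0.044
```

move_arm([
  [14.4, 35, 0, 0, 0, -1.25],
  [14.4, 35, 0, 0, 0, -1.25],
  [14.4, 35, 0, 0, 0, -1.25],
  [14.4, 35, 0, 0, 0, -1.25],
  [14.4, 35, 0, 0, 0, -1.25],
])

```text
t: 2.47
eef_pos: [0.5189, 0.0676, 0.4051]
ee_rot: [3.141, 0.001, 3.053]
force: [1.8, -1.1, 0.1]
width: 0.044
```

move_arm([
  [0.5, -1.9, -35, 0, 0, 0.55],
  [0, 0, -35, 0, 0, 0],
  [0, 0, -35, 0, 0, 0],
  [0, 0, -30, 0, 0, 0],
  [0, 0, -20, 0, 0, 0],
])

```text
t: 2.88
eef_pos: [0.5182, 0.0636, 0.2469]
ee_rot: [-3.14, -0.003, 3.064]
force: [0.4, -0.2, -0.1]
width: 0.044
```

```bash
python3 - <<'E'
from fit import *
p=np.load('p.npy');s=arm.get_state();print(s['eef_pos'],s['ee_rot'],s['width'])
out=[]
for c,(x,y) in(('top',(270,120)),('side',(280,120))):
    im=arm.grab_frame(c);cv2.imwrite(f'pics/{c}1.png',im[:,:,::-1])
    im=cv2.resize(im[y:y+130,x:x+130,::-1],None,fx=3,fy=3,interpolation=cv2.INTER_CUBIC)
    for l in ([(-85,-26,28),(75,-26,28),(75,26,28),(-85,26,28)],B):
        P=np.array([(proj(c,w(p,m))+.5-(x,y)+(p[5:7] if c=='top' else p[7:9]))*3 for m in l]).astype(np.int32)
        cv2.polylines(im,[P],True,(255,0,255),1)
    out.append(im)
cv2.imwrite('pics/ov1.png',np.hstack(out))
E
```

```text
[0.5182 0.0636 0.2469] [-3.1405 -0.0025  3.0636] 0.04397722988594963
```

View pics/ov1.png

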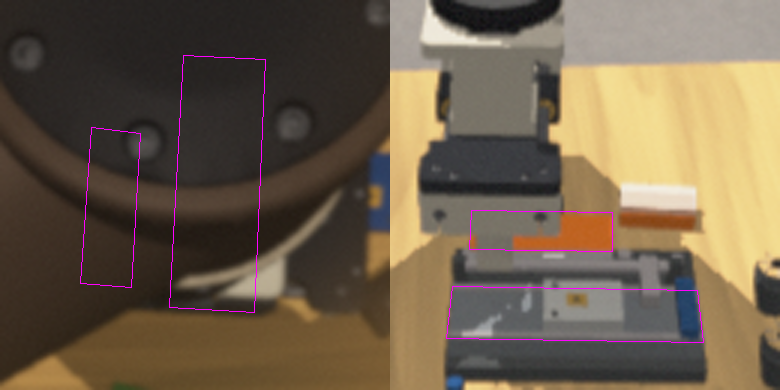

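The side crop shows the gripper body at (490,180) over the left half of the bar. The fingers are hard to make out, so I'll zoom with the predicted tip outline.

```bash
cat > ov.py <<'E'
from fit import *
import sys
from scipy.spatial.transform import Rotation as R
def run(name,x=300,y=170,n=100,m=90):
    p=np.load('p.npy');s=arm.get_state();T=R.from_euler('xyz',s['ee_rot']).as_matrix()
    im=arm.grab_frame('side');cv2.imwrite(f'pics/raw_{name}',im[:,:,::-1])
    im=cv2.resize(im[y:y+m,x:x+n,::-1],None,fx=6,fy=6,interpolation=cv2.INTER_CUBIC)
    for sg in(-1,1):
        a=s['width']/2*sg;b=a+21*sg/1e3
        P=np.array([(proj('side',s['eef_pos']+T@[u,v,.178])+p[7:9]+.5-(x,y))*6 for u,v in((-.0095,a),(.0095,a),(.0095,b),(-.0095,b))]).astype(np.int32)
        cv2.polylines(im,[P],True,(255,0,255),1)
    cv2.imwrite('pics/'+name,im)
    q=s['eef_pos'][:2]-p[:2];c,d=np.cos(p[2]),np.sin(p[2])
    print('stage xy mm',1e3*np.array([c*q[0]+d*q[1],-d*q[0]+c*q[1]]),'tip z',1e3*(s['eef_pos'][2]-.178),s['force'])
run(sys.argv[1])
E
python3 ov.py a.png
```

```text
stage xy mm [-53.335  29.925] tip z 68.52024113726085 [-0.9493  0.0843  0.8322]
```

View pics/a.png

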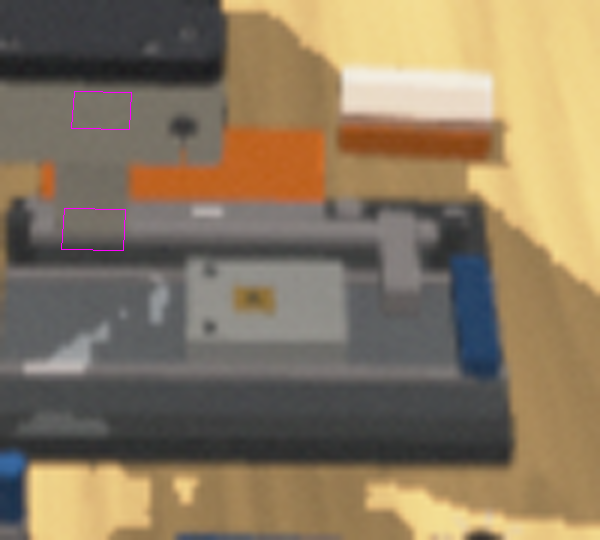

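Prediction and visible finger agree. Lowering onto the bar, with a 2 mm y correction.

move_arm([
  [0.2, 2.2, -3, 0, 0, 0],
  [0, 0, -4, 0, 0, 0],
  [0, 0, -4, 0, 0, 0],
  [0, 0, -4, 0, 0, 0],
  [0, 0, 0, 0, 0, 0],
])

```text
t: 3.45
eef_pos: [0.5192, 0.0659, 0.2345]
ee_rot: [3.141, -0.0, 3.063]
force: [-0.3, 0.2, -0.3]
width: 0.0437
```

move_arm([
  [0, 0, -3, 0, 0, 0],
  [0, 0, -3, 0, 0, 0],
  [0, 0, -3, 0, 0, 0],
  [0, 0, -2, 0, 0, 0],
  [0, 0, 0, 0, 0, 0],
])

```text
t: 3.87
eef_pos: [0.5194, 0.066, 0.2234]
ee_rot: [-3.142, -0.0, 3.064]
force: [-1.2, 0.3, 3.4]
width: 0.0445
```

```bash
python3 - <<'E'
from h import *
s=arm.get_state();print(s['eef_pos'],s['ee_rot'],s['force'],s['moment'])
E
```

```text
[0.51944495 0.06604177 0.22340772] [-3.14155158e+00 -8.82392714e-05  3.06376715e+00] [-1.15553416  0.30859319  3.3852586 ] [ 0.21150164  0.39307929 -0.00211821]
```

move_arm([
  [0, 0, -3, 0, 0, 0],
  [0, 0, -3, 0, 0, 0],
  [0, 0, -3, 0, 0, 0],
  [0, 0, -2.5, 0, 0, 0],
  [0, 0, 0, 0, 0, 0],
])

```text
t: 4.28
eef_pos: [0.5195, 0.0656, 0.2123]
ee_rot: [-3.141, 0.0, 3.064]
force: [-2.3, -2.0, 9.9]
width: 0.0441
```

```bash
python3 ov.py b.png
```

```text
stage xy mm [-51.8908  32.4069] tip z 34.3166537958971 [-2.2734 -2.0219  9.8995]
```

View pics/b.png

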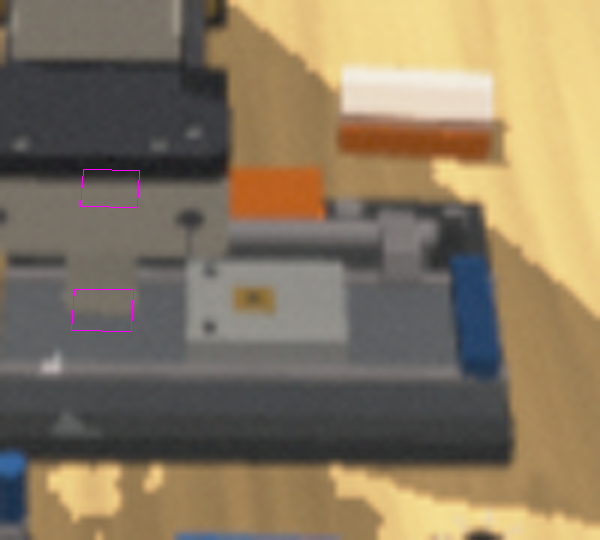

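The bar is down and the jaw has lifted: its nose now ends at (400,270) instead of (400,310). The finger is behind the carrier, between the rails at (100,290). Pushing along stage x.

move_arm([
  [4, -0.3, 0, 0, 0, 0],
  [5, -0.4, 0, 0, 0, 0],
  [5, -0.4, 0, 0, 0, 0],
  [5, -0.4, 0, 0, 0, 0],
  [4, -0.3, 0, 0, 0, 0],
])

```text
t: 4.75
eef_pos: [0.5411, 0.0636, 0.2119]
ee_rot: [-3.14, -0.004, 3.064]
force: [-9.0, 1.0, 12.6]
width: 0.044
```

move_arm([
  [3, -0.2, 0, 0, 0, 0],
  [3, -0.2, 0, 0, 0, 0],
  [3, -0.3, 0, 0, 0, 0],
  [3, -0.2, 0, 0, 0, 0],
  [3, -0.3, 0, 0, 0, 0],
])

```text
t: 5.17
eef_pos: [0.5558, 0.0624, 0.212]
ee_rot: [-3.14, -0.004, 3.063]
force: [-9.1, 1.4, 11.0]
width: 0.0442
```

```bash
python3 ov.py c.png
```

```text
stage xy mm [-15.4528  32.0251] tip z 33.971447419410964 [-9.0587  1.3929 11.0057]
```

View pics/c.png

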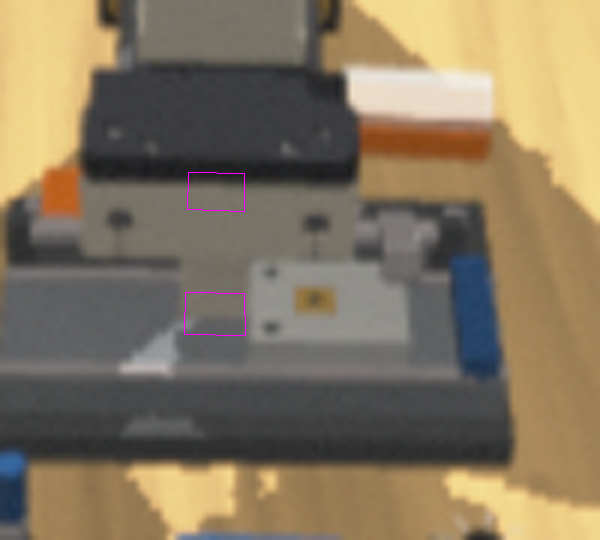

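The carrier's leading edge (408,300) is now beneath the raised jaw and moving freely. About 16 mm remain.

move_arm([
  [3, -0.2, 0, 0, 0, 0],
  [3, -0.2, 0, 0, 0, 0],
  [2.5, -0.2, 0, 0, 0, 0],
  [2, -0.2, 0, 0, 0, 0],
  [1.5, -0.1, 0, 0, 0, 0],
])

```text
t: 5.63
eef_pos: [0.5678, 0.0614, 0.212]
ee_rot: [-3.14, -0.004, 3.063]
force: [-9.1, -0.7, 11.2]
width: 0.0443
```

move_arm([
  [0.6, -0.1, 0, 0, 0, 0],
  [0.6, 0, 0, 0, 0, 0],
  [0.6, -0.1, 0, 0, 0, 0],
  [0.6, 0, 0, 0, 0, 0],
  [0.6, -0.1, 0, 0, 0, 0],
])

```text
t: 6.05
eef_pos: [0.5707, 0.0612, 0.212]
ee_rot: [-3.14, -0.004, 3.063]
force: [-9.0, 0.3, 10.6]
width: 0.0443
```

move_arm([
  [0.4, 0, 0, 0, 0, 0],
  [0.4, 0, 0, 0, 0, 0],
  [0.4, -0.1, 0, 0, 0, 0],
  [0.4, 0, 0, 0, 0, 0],
  [0.4, 0, 0, 0, 0, 0],
])

```text
t: 6.47
eef_pos: [0.5722, 0.061, 0.2118]
ee_rot: [-3.14, -0.005, 3.063]
force: [-12.3, 2.0, 12.7]
width: 0.0441
```

```bash
python3 ov.py d.png
```

```text
stage xy mm [ 0.9797 32.0054] tip z 33.83599919917568 [-12.3417   2.0432  12.7383]
```

View pics/d.png

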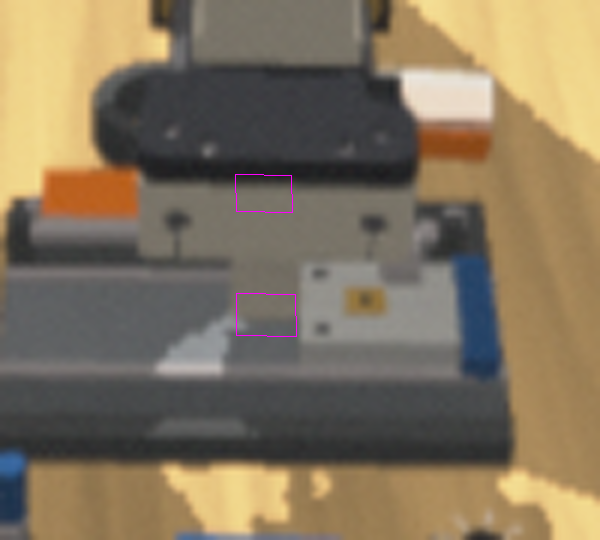

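The carrier now appears to touch the stop at (460,300), and the push force has begun to rise at the expected x. A small extra push should confirm contact.

move_arm([
  [0.3, 0, 0, 0, 0, 0],
  [0.3, 0, 0, 0, 0, 0],
  [0.3, 0, 0, 0, 0, 0],
  [0.2, 0, 0, 0, 0, 0],
  [0, 0, 0, 0, 0, 0],
])

```text
t: 6.93
eef_pos: [0.5726, 0.061, 0.2117]
ee_rot: [-3.139, -0.007, 3.063]
force: [-16.0, 3.0, 15.5]
width: 0.0439
```

It moved only 0.4 mm for 1.1 mm commanded while the force rose to 16 N, so it is seated. Backing off 5 mm with the bar held, then raising.

move_arm([
  [-1, 0.1, 0, 0, 0, 0],
  [-1.5, 0.1, 0, 0, 0, 0],
  [-1.5, 0.1, 0, 0, 0, 0],
  [-2, 0.2, 0, 0, 0, 0],
  [0, 0, 0, 0, 0, 0],
])

```text
t: 7.35
eef_pos: [0.5704, 0.0618, 0.2134]
ee_rot: [-3.142, 0.003, 3.064]
force: [2.3, -5.0, 9.0]
width: 0.044
```

move_arm([
  [0, 0, 2, 0, 0, 0],
  [0, 0, 2, 0, 0, 0],
  [0, 0, 2, 0, 0, 0],
  [0, 0, 2, 0, 0, 0],
  [0, 0, 2, 0, 0, 0],
])

```text
t: 7.77
eef_pos: [0.5692, 0.062, 0.2218]
ee_rot: [-3.141, -0.001, 3.063]
force: [0.3, 0.3, -0.1]
width: 0.0435
```

move_arm([
  [0, 0, 3, 0, 0, 0],
  [0, 0, 5, 0, 0, 0],
  [0, 0, 10, 0, 0, 0],
  [0, 0, 20, 0, 0, 0],
  [0, 0, 30, 0, 0, 0],
])

```text
t: 8.18
eef_pos: [0.5686, 0.0619, 0.2892]
ee_rot: [-3.14, -0.004, 3.063]
force: [0.7, -0.7, 0.0]
width: 0.0439
```

move_arm([
  [0, 0, 35, 0, 0, 0],
  [-10, -20, 30, 0, 0, 0],
  [-20, -35, 0, 0, 0, 0],
  [-20, -35, 0, 0, 0, 0],
  [-20, -35, 0, 0, 0, 0],
])

```text
t: 8.6
eef_pos: [0.4983, -0.0637, 0.3566]
ee_rot: [3.141, 0.002, 3.065]
force: [1.6, -1.3, -1.1]
width: 0.0437
```

move_arm([
  [-20, -35, 0, 0, 0, 0],
  [-20, -35, 0, 0, 0, 0],
  [-10, -35, 0, 0, 0, 0],
  [0, -30, 0, 0, 0, 0],
  [0, 0, 0, 0, 0, 0],
])

```text
t: 9.02
eef_pos: [0.4484, -0.2014, 0.3562]
ee_rot: [-3.141, 0.001, 3.061]
force: [1.5, 0.6, 0.4]
width: 0.0438
```

```bash
python3 - <<'E'
from fit import *
p=np.load('p.npy');print(arm.get_state()['force'])
out=[]
c_,s_=np.cos(p[2]),np.sin(p[2])
for c,(x,y) in(('top',(280,125)),('side',(290,170))):
    im=arm.grab_frame(c);cv2.imwrite(f'pics/{c}2.png',im[:,:,::-1])
    out.append(cv2.resize(im[y:y+110,x:x+110,::-1],None,fx=3.6,fy=3.6,interpolation=cv2.INTER_CUBIC))
    for t in('carrier_centre','jaw','stop'):print(c,t,[(np.round(r['xy'],1).tolist(),round(r['score'],2)) for r in arm.spot_point(t,c)[:2]])
    print('home px',proj(c,w(p,(35,0,34)))+(p[5:7] if c=='top' else p[7:9]))
    d=cv2.absdiff(cv2.imread(f'pics/{c}0.png'),cv2.imread(f'pics/{c}2.png'))
cv2.imwrite('pics/end.png',np.hstack(out))
E
```

```text
[1.5486 0.5628 0.3845]
top carrier_centre [([345.7, 161.1], 0.71), ([338.2, 182.5], 0.2)]
top jaw [([344.9, 153.8], 0.6), ([349.5, 278.1], 0.58)]
top stop [([350.9, 269.7], 0.7), ([342.8, 147.5], 0.64)]
home px [343.5782 158.5409]
side carrier_centre [([360.4, 222.4], 0.71), ([325.1, 189.1], 0.62)]
side jaw [([368.3, 218.2], 0.6)]
side stop [([376.3, 221.1], 0.64), ([412.6, 246.5], 0.34)]
home px [362.1965 221.9633]
```

View pics/end.png

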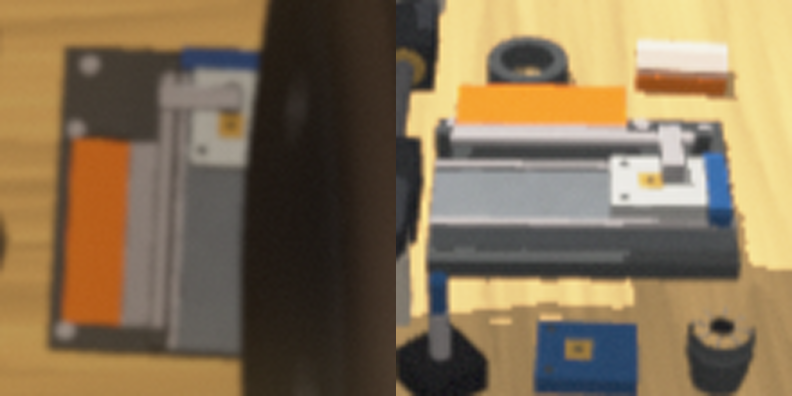

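The end views show the jaw resting on the carrier and its front edge flush with the blue stop, side (706,185). One numeric check: did the carrier shift between being pressed home and now?

```bash
python3 - <<'E'
import cv2,numpy as np
a,b=[cv2.imread(f'pics/{n}.png') for n in('raw_d.png'[:-4],'side2')]
t=a[212:230,351:366]; r=cv2.resize
u=lambda i:cv2.resize(i,None,fx=8,fy=8,interpolation=cv2.INTER_CUBIC)
for T,(x,y) in((t,(351,212)),(a[224:240,370:386],(370,224))):
    m=cv2.matchTemplate(u(b[y-6:y+26,x-6:x+26]),u(T),cv2.TM_CCOEFF_NORMED);_,v,_,l=cv2.minMaxLoc(m);print(v,l[0]/8-6,l[1]/8-6)
o,n=cv2.imread('pics/side0.png'),b
for nm,(x,y) in dict(nut=(326,187),box=(369,188),ca=(409,213),cb=(412,237),cc=(380,267),spare=(343,268),cut=(302,271)).items():
    m=cv2.matchTemplate(u(n[y-18:y+18,x-18:x+18]),u(o[y-12:y+12,x-12:x+12]),cv2.TM_CCOEFF_NORMED);_,v,_,l=cv2.minMaxLoc(m);print(nm,round(v,2),l[0]/8-6,l[1]/8-6)
E
```

```text
0.7864326238632202 -0.125 0.0
0.9094696044921875 0.25 -0.25
nut 0.91 0.0 1.0
box 1.0 0.125 0.0
ca 1.0 0.0 0.0
cb 0.98 -0.125 0.0
cc 0.96 -0.125 -0.125
spare 0.96 0.125 0.0
cut 0.97 -0.125 -0.125
```

```bash
python3 -c "
from station import arm
print(arm.job_done())"
```

```text
the job is handed in; nothing more can be done
None
```

The carrier is home against the blue stop with the clip down on it, and I handed the job in at about 9 s of robot time. One fingertip held the orange bar down, with the tip about 34 mm above the bench. The other pushed the silver carrier under the raised jaw. I then backed off a few millimetres with the bar still down, lifted to release the clip and moved clear.

- **Seated at the stop:** on the last push the arm moved only 0.4 mm for 1.1 mm commanded, and the force rose to 16 N. This was where the stop was expected. The carrier shifted less than about 0.3 px (roughly 0.5 mm) between then and the final picture.
- **Clip down:** the final picture shows the jaw resting on the carrier. The tip force reached zero at about 44 mm, which fits a closed clip.
- **Other things on the bench:** comparing the first and last side pictures, six of the seven moved less than 0.2 px. The nut's match shifted 1 px, most likely because the bar partly hides it and now sits at a different angle.
- **Disagreements:** the networks' carrier point was about 2 px (side) and 3 px (top) from the home position I calculated, in line with their usual error. In the last top view the arm hid part of the carrier, so the contact check rests mainly on the side view and the force.

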